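Click the tall LED candle into its sprung holder

ROBOT

A 6-joint arm with a two-finger parallel gripper is mounted at the origin on the work surface. World frame = base frame: x ahead of the robot, y to its left, z up, the work surface at z = 0. Lengths are in mm, angles in rad, forces in N, time in s.
With the tool pointing down it reaches from about 375 to 925 mm from the base axis. Payload 5.7 kg.
Tool frame: the origin (TCP) lies on the centre line of the jaws, within the pads' length; the fingertips stand 19 mm ahead of it and the grasp point (between the pads) is the TCP; z points along the fingers, y is the line along which they close (so a half turn about z gives the same grasp; the last joint's range is limited). The gripper opens to 88 mm and grips with 3 to 60 N. Pads are 20 mm wide; open, the fingers measure 115 mm over their backs; the gripper's body (75 mm by 178 mm) begins 61 mm behind the grasp point.
Start: joints at [-1.402, 0.359, 1.51, -0, 1.272, -0.115], TCP at [167.988, -575.969, 206.523] pointing down, gripper open.
Joint ranges: [-2.97, 2.97], [-1.01, 2.36], [0.21, 2.38], [-0.96, 4.11], [0.2, 2.71], [-2.98, 2.98]. Speed limits (rad/s): [2.39, 2.39, 3.14, 3.14, 3.14, 3.14].

INTERFACE

Orientations are given as a unit quaternion [w, x, y, z].
In Python, from bench import robot gives the robot as it stands. The module is installed in compiled form; this text tells all that it offers.
- The arm moves only by the shell command python3 -m inch 'ROWS' [OPENING] [FORCE]. ROWS is JSON, a list of rows, each a list of 2 entries, a list of its own where there are three numbers: the shift along the tool's x, y, z in m, then the turn about the tool's z in degrees. A call has exactly 10 rows; each row shifts and turns the commanded pose from where the row before left it, along the tool's axes as they then stand; what a row does not reach is not made up. A row lasts 1/8 s, in which the tool goes at most 62.5 mm and 10.7 degrees, less where a joint would pass 70% of its speed; a pose out of reach is approached as far as the arm can. A call with a gripper value outside its range is refused whole. OPENING is the finger opening in m, from 0 to 0.0878, set as the call begins (- or left out, the last holds). The fingers move at their own pace and stop on an object; FORCE is the grip in N (left out, the last holds). Time passes only in rows, so rows that do not move let the fingers close, or fill a call up. It gives the time, the measured TCP pose, the force, the opening and the grip force at its end, in the units of the state.
- robot.read_state(): the state, without advancing time (a new reading comes with each control period).
- robot.camera(name): name is "side" or "top"; returns a dict with "img" (384x512x3 uint8, red, green, blue), "camera_matrix" (3x3 intrinsics, pixels), "rvec" (rotation vector, rad) and "tvec" (3), from world to camera coordinates, as OpenCV has them. Camera axes: x right, y down, z forward; pixel columns grow to the right and rows downward; lengths in mm; the calibration is good to about 2 mm. A picture is of the moment at which its call begins. There is no depth.
- robot.hand_in(): hands the job in; it is judged then, once.
The state is a dict: "time": time; "joints": joint angles; "joint_velocities": joint speeds; "joint_efforts": joint torques, N m; "tcp_pos": TCP position; "ee_rot": TCP orientation; "contact_force": force on the tool from outside, world axes, zero at the start; "moment": the same for the moment, N m; "grip_width": finger opening in mm; "gripper_force": force on a finger pad.
Only numpy, scipy, OpenCV 4.12 (cv2) and the standard library are available. Lean on these libraries where they do the work, as an engineer would, in place of code of your own. Each camera call takes 0.05 s, during which the arm holds its last target. There are 200 camera calls.

TASK

Stand the taller of the two black LED pillar candles in the dark candle holder on the coffee table and press it straight down until it clicks fully home past the holder's sprung balls. Leave it standing there upright, and leave the shorter candle and the white vase standing where they are.

Things in the scene. Friction and masses are not known exactly. Their poses are not given: they have to be found in the camera images.
- tall_candle: The taller black LED pillar candle, loose, upright on the table: 48 mm diameter, 140 mm high, copper band low down, amber LED dome 5 mm high on its flat top (may be pressed). Grey foot disc 47 mm across, bevelled to 37 mm at the underside; above it, from 9.5 to 19 mm up, a groove 38 mm across. 0.15 to 0.31 kg. Origin: centre of its underside; z up its axis.
- holder: Candle holder, fixed: black dish 150 mm across, round dark steel collar amid. Origin: centre of its underside. Flared mouth 76 mm inside (86 outside) at z 80 mm, narrowing to a 52 mm bore at z 64; bore floor at z 10. Four sprung balls at z 23.5 stop a candle with its underside at z 25, where it stands, leaning a little; 8 to 15 N down pushes it past to the floor, balls in its groove.
- short_candle: The shorter black LED pillar candle, loose, upright on the table, the same but 95 mm high. Not to be moved. Origin: centre of its underside; z up.
- vase: White ceramic vase with a dry stem, loose on the table, 76 mm across at its widest, 170 mm high, stem up to 290 mm. Not to be moved. Origin: centre of its underside; z up.
There are look-alikes about, which are no part of the job. Leave any turquoise look-alike of the tall_candle alone. Several things look just like the holder: the one meant starts farthest from the robot's base.

How it is judged (in metres and radians):
At the end, for the whole second after the job is handed in: The tall candle stands at rest in the holder's bore, upright within 7 degrees, its underside within about 3.5 mm of the bore's floor (clicked past the balls); the shorter candle and the vase still stand within 30 mm of where they were (z of tall_candle in the frame of holder between 0.005 and 0.0135 m and horizontal distance between tall_candle and holder below 0.01 m and angle between tall_candle's own z axis and vertical below 0.12 rad and linear speed of tall_candle below 0.03 m/s); the robot touches nothing.
It fails at once if the shorter candle is moved more than 30 mm or tipped over (distance of short_candle from where it was at the start of the episode above 0.03 m or angle between short_candle's own z axis and vertical above 0.5 rad).
It fails at once if the vase is moved more than 30 mm or tipped over (distance of vase from where it was at the start of the episode above 0.03 m or angle between vase's own z axis and vertical above 0.5 rad).
It also fails if it takes over 48 s, if anything falls off the work surface, if the arm or the gripper's body presses on something with over 40 N, if the wrist force passes 120 N, or if a joint passes its speed limit or range.

## Working session

There is one attempt and no reset: what is moved stays moved. The work goes in short steps, Python scripts to look and compute and a shell command to move; the robot and the scene stay as the last step left them, time stands still between calls to the robot, and variables do not carry over. Pictures are saved under pics/ and viewed, at most 10 in all, crops included, and the job is handed in when it is done.

```bash
mkdir -p pics; cat > h.py <<'E'
import numpy as np, cv2
from bench import robot
def ray(c,uv,z):
    R,_=cv2.Rodrigues(np.array(c["rvec"],float)); t=np.array(c["tvec"],float).ravel()
    K=np.array(c["camera_matrix"],float)
    d=R.T@np.linalg.inv(K)@np.array([uv[0],uv[1],1.]); o=-R.T@t
    return o+d*(z-o[2])/d[2]
def proj(c,p):
    return cv2.projectPoints(np.array(p,float).reshape(-1,3),np.array(c["rvec"],float),np.array(c["tvec"],float),np.array(c["camera_matrix"],float),None)[0].reshape(-1,2)
E
python3 - <<'E'
from h import *
import pickle
for n in("top","side"):
    c=robot.camera(n); pickle.dump(c,open(n+".pkl","wb"))
    cv2.imwrite(f"pics/{n}0.png",cv2.resize(c["img"][:,:,::-1],None,fx=1.5,fy=1.5,interpolation=cv2.INTER_CUBIC))
    R,_=cv2.Rodrigues(np.array(c["rvec"],float));print(n,-R.T@np.array(c["tvec"]).ravel())
s=robot.read_state();print(s)
E
```

```text
top [428.97985967  37.09590705 997.06163707]
side [ 267.1575497  1075.059063    727.96089937]
{'time': 0.1, 'joints': array([-1.40206668e+00,  3.59406166e-01,  1.51131922e+00,  1.22581193e-05,
        1.27250139e+00, -1.15111184e-01]), 'joint_velocities': array([ 0.00223024, -0.00083581, -0.00242813,  0.00148446,  0.00053478,
       -0.00155607]), 'joint_efforts': array([-1.35780327e-03, -5.16361248e+01, -2.71405488e+01,  6.76181260e-02,
        2.77448556e-02, -2.96820019e-05]), 'tcp_pos': array([ 167.90820842, -575.35266323,  205.81153523]), 'ee_rot': array([-8.16924844e-04,  9.89946115e-01,  1.41442645e-01, -1.60473482e-05]), 'contact_force': array([ 0.4775362 , -0.47844567, -0.35857198]), 'moment': array([ 0.03126315, -0.06686093, -0.00533859]), 'gripper_force': 0.0, 'grip_width': 87.48550013486039}
```

View pics/top0.png

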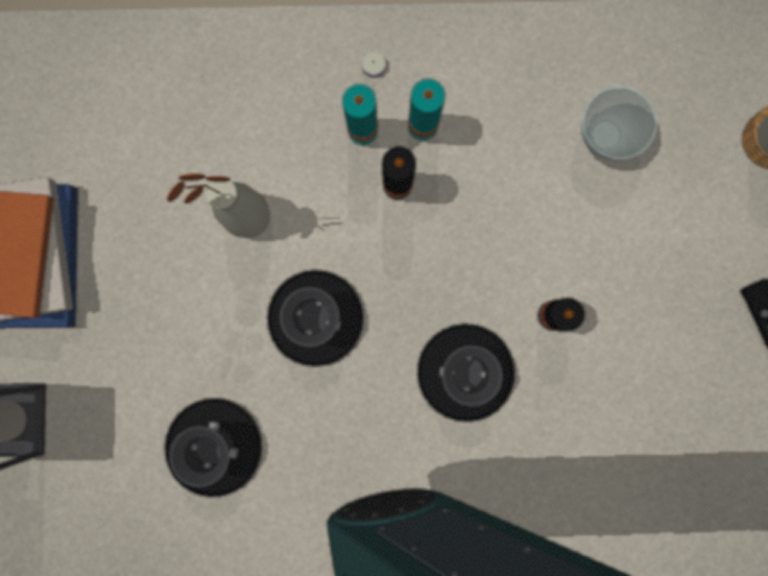

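View pics/side0.png

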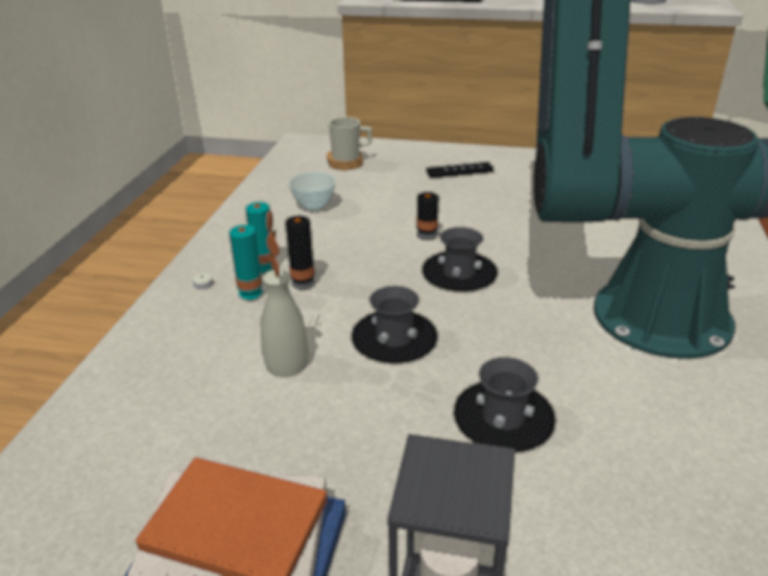

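The top view (1.5x) shows three holders: A (315,318), B (466,372) and C (213,447). The black tall candle is at (399,162) (top), with turquoise look-alikes at (360,100) and (427,95). The short candle is at (566,315) and the vase at (240,205). I'll compute positions and check them with a crop.

```bash
cat > m.py <<'E'
from h import *
import pickle
from scipy.optimize import least_squares
T=pickle.load(open("top.pkl","rb"));S=pickle.load(open("side.pkl","rb"))
g=T["img"].max(2)
def blob(c,seed,thr):
    g=c["img"].max(2); m=(g<thr).astype(np.uint8)
    n,l,st,ce=cv2.connectedComponentsWithStats(m); k=l[seed[1],seed[0]]
    if k==0: # nearest
        ys,xs=np.nonzero(l); i=np.argmin((ys-seed[1])**2+(xs-seed[0])**2);k=l[ys[i],xs[i]]
    return (l==k).astype(np.uint8)
for n,(u,v) in dict(A=(315,318),B=(466,372),C=(213,447)).items():
    m=blob(T,(int(u/1.5),int(v/1.5)),75)
    cn=max(cv2.findContours(m,0,1)[0],key=cv2.contourArea); e=cv2.fitEllipse(cv2.convexHull(cn))
    p=ray(T,e[0],4); print(n,e,p,np.hypot(*p[:2]))
for n,uvz in dict(tall_dome=(399,162,145),short_dome=(568,314,100),vase=(228,193,170)).items():
    print(n,ray(T,(uvz[0]/1.5,uvz[1]/1.5),uvz[2]))
def cyl(p,h,r):
    a=np.linspace(0,2*np.pi,60); return [np.c_[p[0]+r*np.cos(a),p[1]+r*np.sin(a),0*a+z] for z in(0,h)]
# silhouette fit of candles in both views
def sil(c,p,h,r):
    return cv2.convexHull(proj(c,np.vstack(cyl(p,h,r))).astype(np.float32))[:,0]
for n,d,h,su in(("tall",(399,162,145),140,(299,240)),("short",(568,314,100),95,(427,205))):
    p0=ray(T,(d[0]/1.5,d[1]/1.5),d[2])[:2]
    for c,nm in((T,"top"),(S,"side")):
        print(n,nm,"pred sil bbox*1.5",sil(c,p0,h,24).min(0)*1.5,sil(c,p0,h,24).max(0)*1.5)
E
python3 m.py
python3 - <<'E'
from h import *;import pickle
T=pickle.load(open("top.pkl","rb"));S=pickle.load(open("side.pkl","rb"))
a=cv2.resize(T["img"][40:260,130:350,::-1],(400,400),interpolation=2);b=cv2.resize(S["img"][130:260,140:300,::-1],(400,325),interpolation=2)
b=cv2.copyMakeBorder(b,0,75,0,0,0);o=np.hstack([a,b]);cv2.imwrite("pics/crop1.png",np.clip(o*1.6,0,255).astype(np.uint8))
E
```

```text
A ((210.0247344970703, 211.74325561523438), (63.22636795043945, 63.81317901611328), 73.26984405517578) [451.54587121 147.49847898   4.        ] 475.02576256807316
B ((310.3965759277344, 248.11837768554688), (63.909053802490234, 64.70301818847656), 127.63416290283203) [366.40081331 -82.08416422   4.        ] 375.48284383393207
C ((142.05264282226562, 297.954345703125), (63.99344253540039, 65.40825653076172), 30.418704986572266) [255.94875938 303.73207455   4.        ] 397.1938324551572
tall_dome [655.05381899  18.88961095 145.        ]
short_dome [ 451.24539748 -212.88239065  100.        ]
vase [610.53492903 241.7980336  170.        ]
tall top pred sil bbox*1.5 [381.07312 145.38086] [416.8159  201.58221]
tall side pred sil bbox*1.5 [283.37122 213.18509] [314.81732 290.68155]
short top pred sil bbox*1.5 [534.09973 296.8286 ] [584.3882 331.435 ]
short side pred sil bbox*1.5 [414.55078 190.18068] [438.44357 240.92255]
```

View pics/crop1.png

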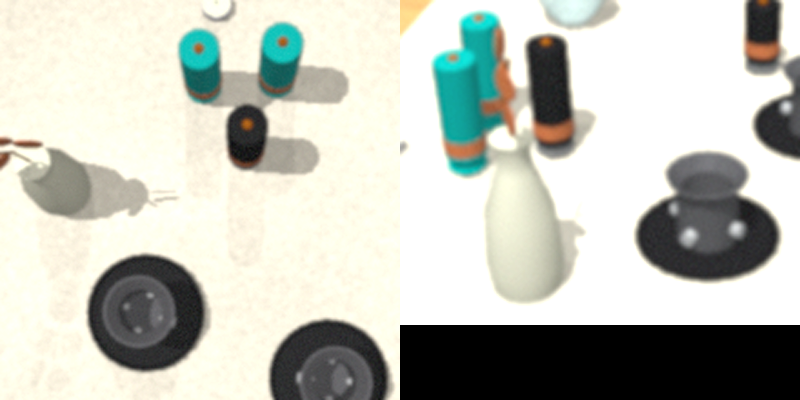

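Of the holders A (210,212 px; 475 mm from base), B (310,248; 375 mm) and C (142,298; 397 mm), A is farthest, so it is the one meant. The crop confirms a plain dark dish and collar at A, and one black tall candle beside two turquoise ones. I'll refine with two-view triangulation.

```bash
cat > ref.py <<'E'
from h import *; import pickle
T=pickle.load(open("top.pkl","rb"));S=pickle.load(open("side.pkl","rb"))
def P(c):
    R,_=cv2.Rodrigues(np.array(c["rvec"],float));return np.array(c["camera_matrix"])@np.c_[R,np.array(c["tvec"]).ravel()]
def orange(c,box):
    x0,y0,x1,y1=box;i=c["img"][y0:y1,x0:x1].astype(float);w=np.clip(i[...,0]-i[...,2]-25,0,None);yy,xx=np.mgrid[y0:y1,x0:x1]
    return np.array([(w*xx).sum(),(w*yy).sum()])/w.sum()
def tri(a,b):
    X=cv2.triangulatePoints(P(T),P(S),a.reshape(2,1),b.reshape(2,1)).ravel();X=X[:3]/X[3];return X, proj(T,X)[0]-a, proj(S,X)[0]-b
a=orange(T,(260,101,273,114));b=orange(S,(193,142,206,151));print(a,b,*tri(a,b)); print("top z143",ray(T,a,143),"side",ray(S,b,143))
# holder A: predicted circles vs image
H=(451.5,147.5)
def circ(p,r,z):
    t=np.linspace(0,2*np.pi,90);return np.c_[p[0]+r*np.cos(t),p[1]+r*np.sin(t),0*t+z]
# dish from side: mask dark
m=(S["img"].max(2)<75).astype(np.uint8);n,l,st,ce=cv2.connectedComponentsWithStats(m)
k=l[int(350/1.5),int(395/1.5)]; print("side dish bbox",st[k]); q=proj(S,circ(H,75,4));print("pred",q.min(0),q.max(0))
out=[]
for c,bx in((T,(170,170,250,250)),(S,(225,180,300,245))):
    i=cv2.resize(c["img"][bx[1]:bx[3],bx[0]:bx[2],::-1],None,fx=5,fy=5,interpolation=2);i=np.clip(i*2.0,0,255).astype(np.uint8)
    for r,z,col in((75,4,(0,255,0)),(43,80,(0,0,255)),(26,64,(255,255,0))):
        q=((proj(c,circ(H,r,z))-[bx[0],bx[1]]+.5)*5).astype(np.int32);cv2.polylines(i,[q],True,col,1)
    out.append(cv2.copyMakeBorder(i,0,400-i.shape[0],0,400-i.shape[1],0))
cv2.imwrite("pics/hold.png",np.hstack(out))
for n,u in dict(t1=(359,100),t2=(428,95)).items(): print(n,ray(T,(u[0]/1.5,u[1]/1.5),143))
E
python3 ref.py
```

```text
[265.46197991 107.8687231 ] [197.91489362 146.22094926] [655.38307846  19.62385097 140.5065257 ] [0.13007135 0.55929376] [-0.36841516 -0.07284673]
top z143 [655.86598633  19.92367147 143.        ] side [652.61814389  24.32423597 143.        ]
side dish bbox [ 235  193   56   49 1762]
pred [232.99147319 206.1127336 ] [291.40020759 241.77838385]
t1 [741.02072737  71.82450203 143.        ]
t2 [746.49206186 -21.13220392 143.        ]
```

View pics/hold.png

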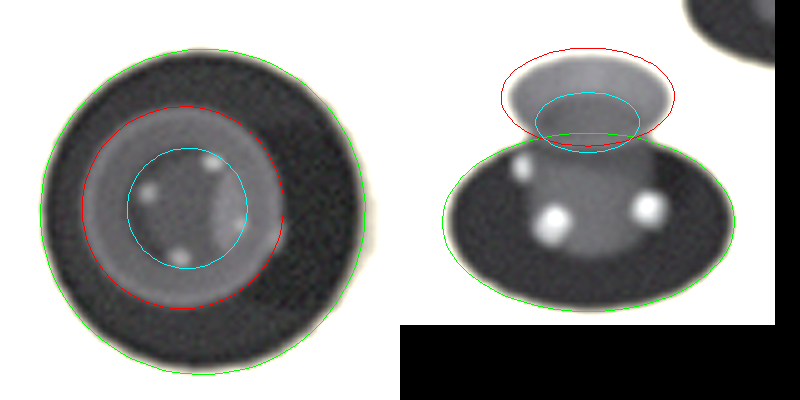

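The overlay fits holder A: rim centre in the crop at (182,207), red, and dish centre at (203,211), green, with about 1 px residual in the side view. So the holder is at (451.5,147.5), the candle at (655.5,20.5), and the current yaw clears the turquoise ones. Moving.

```bash
python3 -m inch '[[[0.03,-0.02,0],0],[[0.042,-0.029,0],0],[[0.042,-0.029,0],0],[[0.042,-0.029,0],0],[[0.042,-0.029,0],0],[[0.042,-0.029,0],0],[[0.042,-0.029,0],0],[[0.042,-0.029,0],0],[[0.042,-0.029,0],0],[[0.042,-0.029,0],0]]' 0.0878 50
python3 -m inch '[[[0.042,-0.029,0],0],[[0.042,-0.029,0],0],[[0.042,-0.029,0],0],[[0.042,-0.029,0],0],[[0.035,-0.021,0],0],[[0.015,-0.010,0],0],[[0.009,-0.008,0],0],[[0,0,0],0],[[0,0,0],0],[[0,0,0],0]]'
cat > d.py <<'E'
import sys,numpy as np
from bench import robot
from scipy.spatial.transform import Rotation as Ro
s=robot.read_state();q=s["ee_rot"];R=Ro.from_quat([q[1],q[2],q[3],q[0]])
t=np.array(list(map(float,sys.argv[1:4])));print(s["time"],s["tcp_pos"],"delta tool mm",np.round(R.inv().apply(t-s["tcp_pos"]),1),"zaxis",R.as_matrix()[:,2].round(4),s["contact_force"].round(1),s["grip_width"],s["gripper_force"])
E
python3 d.py 655.5 20.5 105
```

```text
time: 1.35
tcp_pos: [481.7, -190.4, 206.4]
ee_rot: [-0.0, 0.99, 0.141, -0.0]
contact_force: [-0.4, 0.0, 0.1]
grip_width: 88.1
gripper_force: 0.0
time: 2.6
tcp_pos: [655.0, 19.4, 206.8]
ee_rot: [0.0, 0.99, 0.141, -0.0]
contact_force: [-0.1, 0.1, -0.1]
grip_width: 87.5
gripper_force: 0.0
2.6 [654.97803064  19.43157401 206.753023  ] delta tool mm [  0.8  -0.9 101.8] zaxis [-2.e-04 -1.e-04 -1.e+00] [-0.1  0.1 -0.1] 87.54715605003626 0.0
```

```bash
python3 -m inch '[[[0.001,-0.001,0.01],0],[[0,0,0.015],0],[[0,0,0.015],0],[[0,0,0.015],0],[[0,0,0.015],0],[[0,0,0.015],0],[[0,0,0.012],0],[[0,0,0.005],0],[[0,0,0],0],[[0,0,0],0]]'
python3 -m inch '[[[0,0,0],0],[[0,0,0],0],[[0,0,0],0],[[0,0,0],0],[[0,0,0],0],[[0,0,0],0],[[0,0,0],0],[[0,0,0],0],[[0,0,0],0],[[0,0,0],0]]' 0 50
python3 -m inch '[[[0,0,-0.005],0],[[0,0,-0.01],0],[[0,0,-0.015],0],[[0,0,-0.02],0],[[0,0,-0.02],0],[[0,0,-0.02],0],[[0,0,-0.02],0],[[0,0,-0.015],0],[[0,0,0],0],[[0,0,0],0]]'
python3 d.py 451.5 147.5 230; python3 - <<'E'
from h import *
o=[]
for n,b in(("top",(200,60,330,190)),("side",(140,80,270,210))):
    c=robot.camera(n);o.append(cv2.resize(c["img"][b[1]:b[3],b[0]:b[2],::-1],(400,400),interpolation=2))
cv2.imwrite("pics/lift.png",np.clip(np.hstack(o)*1.5,0,255).astype(np.uint8))
E
```

```text
time: 3.85
tcp_pos: [656.7, 21.6, 105.2]
ee_rot: [0.0, 0.99, 0.141, 0.001]
contact_force: [-0.6, -0.4, 0.7]
grip_width: 87.8
gripper_force: 0.0
time: 5.1
tcp_pos: [656.3, 21.6, 104.6]
ee_rot: [0.0, 0.99, 0.141, 0.0]
contact_force: [1.2, -0.9, -0.1]
grip_width: 46.9
gripper_force: 50.0
time: 6.35
tcp_pos: [655.7, 21.7, 229.0]
ee_rot: [-0.0, 0.99, 0.141, -0.0]
contact_force: [-0.1, 0.6, -2.0]
grip_width: 47.1
gripper_force: 50.0
6.35 [655.70641488  21.71507965 229.03425121] delta tool mm [-160.8 -177.9   -0.7] zaxis [-1.e-03  2.e-04 -1.e+00] [-0.1  0.6 -2. ] 47.10738974886775 49.98998352948547
```

View pics/lift.png

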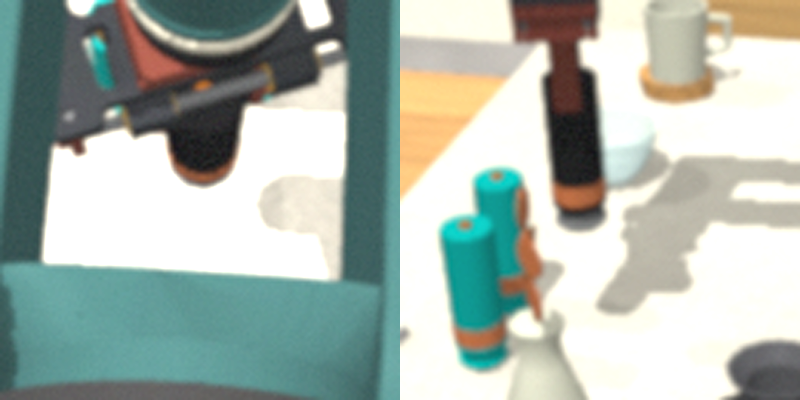

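Candle held upright (side crop, candle at (575,150)), turquoise ones undisturbed. On to the holder.

```bash
python3 -m inch '[[[-0.01,-0.011,0],0],[[-0.025,-0.028,0],0],[[-0.03,-0.033,0],0],[[-0.03,-0.033,0],0],[[-0.03,-0.033,0],0],[[-0.02,-0.022,0],0],[[-0.01,-0.012,0],0],[[-0.005,-0.006,0],0],[[0,0,0],0],[[0,0,0],0]]'
python3 d.py 451.5 147.5 190; python3 - <<'E'
from h import *
c=robot.camera("side");b=(215,90,305,250)
i=np.clip(cv2.resize(c["img"][b[1]:b[3],b[0]:b[2],::-1],None,fx=3.7,fy=3.7,interpolation=2)*1.7,0,255).astype(np.uint8)
s=robot.read_state()["tcp_pos"]
def dr(P,r,z,col):
    t=np.linspace(0,6.283,60);q=proj(c,np.c_[P[0]+r*np.cos(t),P[1]+r*np.sin(t),0*t+z]);cv2.polylines(i,[((q-b[:2]+.5)*3.7).astype(np.int32)],True,col,1)
dr(s,24,s[2]-105+25,(0,255,0));dr(s,23.5,s[2]-105+8,(0,255,0));dr((451.5,147.5),43,80,(0,0,255));dr((451.5,147.5),75,4,(0,0,255))
cv2.imwrite("pics/over.png",i)
E
```

```text
time: 7.7
tcp_pos: [453.7, 147.4, 229.6]
ee_rot: [0.0, 0.99, 0.141, 0.0]
contact_force: [-0.2, -0.6, -1.8]
grip_width: 47.4
gripper_force: 50.0
7.7 [453.74363967 147.37730402 229.62078176] delta tool mm [-2.1 -0.8 39.6] zaxis [ 7.e-04 -0.e+00 -1.e+00] [-0.2 -0.6 -1.8] 47.4110220003575 49.99019128717919
```

View pics/over.png

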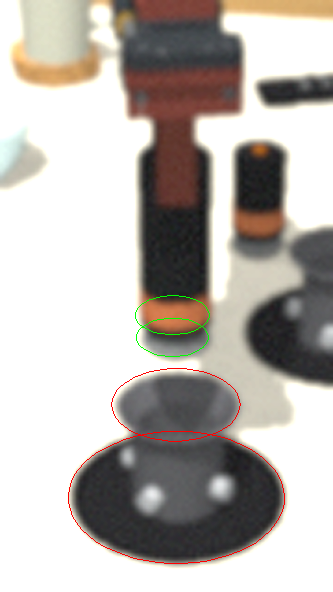

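The side crop shows the candle hanging straight over the mouth (candle axis at column 175, rim centre at 177). It sits about 1 mm toward −x of the TCP. Small correction, then lower.

```bash
python3 -m inch '[[[-0.001,-0.001,0.005],0],[[0,0,0.01],0],[[0,0,0.01],0],[[0,0,0.01],0],[[0,0,0.01],0],[[0,0,0.008],0],[[0,0,0.004],0],[[0,0,0.002],0],[[0,0,0.001],0],[[0,0,0],0]]'
python3 d.py 451.5 147.5 115
python3 -m inch '[[[0,0,0.002],0],[[0,0,0.002],0],[[0,0,0.002],0],[[0,0,0.002],0],[[0,0,0.002],0],[[0,0,0.002],0],[[0,0,0.002],0],[[0,0,0.002],0],[[0,0,0],0],[[0,0,0],0]]'
python3 d.py 451.5 147.5 115
```

```text
time: 9.0
tcp_pos: [451.6, 148.4, 169.8]
ee_rot: [-0.0, 0.99, 0.141, 0.0]
contact_force: [-0.2, -0.0, -2.2]
grip_width: 46.8
gripper_force: 50.0
9.0 [451.64803845 148.44984998 169.76387353] delta tool mm [-0.4  0.9 54.8] zaxis [ 3.e-04  2.e-04 -1.e+00] [-0.2 -0.  -2.2] 46.75318911207308 49.99008851074905
time: 10.25
tcp_pos: [451.5, 148.4, 153.6]
ee_rot: [-0.0, 0.99, 0.141, 0.0]
contact_force: [-1.0, 0.0, -1.7]
grip_width: 46.9
gripper_force: 50.0
10.25 [451.54392111 148.39705908 153.63031588] delta tool mm [-0.3  0.9 38.6] zaxis [ 0.e+00  1.e-04 -1.e+00] [-1.   0.  -1.7] 46.86190437992096 49.99020209896116
```

```bash
python3 -m inch '[[[0,0.0005,0.002],0],[[0,0,0.003],0],[[0,0,0.003],0],[[0,0,0.003],0],[[0,0,0.003],0],[[0,0,0.003],0],[[0,0,0.003],0],[[0,0,0.001],0],[[0,0,0],0],[[0,0,0],0]]'
python3 d.py 451.5 147.5 115
python3 -m inch '[[[0,0,0.002],0],[[0,0,0.002],0],[[0,0,0.002],0],[[0,0,0.002],0],[[0,0,0.002],0],[[0,0,0],0],[[0,0,0],0],[[0,0,0],0],[[0,0,0],0],[[0,0,0],0]]' - 60
python3 d.py 451.5 147.5 115
```

```text
time: 11.5
tcp_pos: [451.5, 147.9, 132.5]
ee_rot: [-0.0, 0.99, 0.141, -0.0]
contact_force: [0.4, 1.5, -2.5]
grip_width: 46.9
gripper_force: 50.0
11.5 [451.49283866 147.9335665  132.49714346] delta tool mm [-0.1  0.4 17.5] zaxis [-3.e-04  2.e-04 -1.e+00] [ 0.4  1.5 -2.5] 46.9067916468837 49.98064464336494
time: 12.75
tcp_pos: [452.4, 148.1, 123.2]
ee_rot: [-0.0, 0.99, 0.141, 0.001]
contact_force: [0.6, 2.4, 5.7]
grip_width: 47.0
gripper_force: 60.0
12.75 [452.42544694 148.14251741 123.19214544] delta tool mm [-1.1  0.4  8.2] zaxis [ 1.6e-03  5.0e-04 -1.0e+00] [0.6 2.4 5.7] 46.98963898774019 59.9967893329449
```

```bash
python3 -m inch '[[[0,0,0.002],0],[[0,0,0.002],0],[[0,0,0.002],0],[[0,0,0.001],0],[[0,0,0.001],0],[[0,0,0],0],[[0,0,0],0],[[0,0,0],0],[[0,0,0],0],[[0,0,0],0]]'
python3 d.py 451.5 147.5 115
```

```text
time: 14.0
tcp_pos: [451.6, 148.0, 114.6]
ee_rot: [-0.0, 0.99, 0.141, -0.0]
contact_force: [0.4, 4.2, -4.8]
grip_width: 47.4
gripper_force: 60.0
14.0 [451.61307716 147.95538719 114.60394456] delta tool mm [-0.2  0.4 -0.4] zaxis [-1.e-04  2.e-04 -1.e+00] [ 0.4  4.2 -4.8] 47.411461877889856 59.97131309355609
```

The force swung to a downward pull, so the balls have snapped into the groove. I'll press lightly on to confirm the floor.

```bash
python3 -m inch '[[[0,0,0.001],0],[[0,0,0.001],0],[[0,0,0.001],0],[[0,0,0],0],[[0,0,0],0],[[0,0,0],0],[[0,0,0],0],[[0,0,0],0],[[0,0,0],0],[[0,0,0],0]]'
python3 d.py 451.5 147.5 115
```

```text
time: 15.25
tcp_pos: [452.7, 148.2, 112.6]
ee_rot: [-0.0, 0.99, 0.141, 0.001]
contact_force: [-1.3, 3.6, 7.9]
grip_width: 47.1
gripper_force: 60.0
15.25 [452.65339992 148.17564843 112.63743016] delta tool mm [-1.3  0.3 -2.4] zaxis [ 2.1e-03  6.0e-04 -1.0e+00] [-1.3  3.6  7.9] 47.12568527553247 59.99123061366845
```

```bash
python3 -m inch '[[[0,0,-0.001],0],[[0,0,0],0],[[0,0,0],0],[[0,0,0],0],[[0,0,0],0],[[0,0,0],0],[[0,0,0],0],[[0,0,0],0],[[0,0,0],0],[[0,0,0],0]]' 0.0878
python3 -m inch '[[[0,0,-0.005],0],[[0,0,-0.01],0],[[0,0,-0.02],0],[[0,0,-0.03],0],[[0,0,-0.03],0],[[0,0,-0.03],0],[[0,0,-0.02],0],[[0,0,-0.01],0],[[0,0,0],0],[[0,0,0],0]]'
python3 - <<'E'
from h import *
c=robot.camera("side");b=(215,90,305,250);H=(451.5,147.5)
i=np.clip(cv2.resize(c["img"][b[1]:b[3],b[0]:b[2],::-1],None,fx=3.7,fy=3.7,interpolation=2)*1.7,0,255).astype(np.uint8)
def dr(im,c,b,f,P,r,z,col):
    t=np.linspace(0,6.283,60);q=proj(c,np.c_[P[0]+r*np.cos(t),P[1]+r*np.sin(t),0*t+z]);cv2.polylines(im,[((q-b[:2]+.5)*f).astype(np.int32)],True,col,1)
dr(i,c,b,3.7,H,24,150,(0,255,0));dr(i,c,b,3.7,H,24,165,(0,0,255));dr(i,c,b,3.7,H,75,4,(255,0,0))
t=robot.camera("top")
j=cv2.resize(t["img"][:,:,::-1],(460,345))
j=cv2.copyMakeBorder(j,0,592-345,0,0,0);cv2.imwrite("pics/rel.png",np.hstack([i,j]))
E
```

```text
time: 16.5
tcp_pos: [451.7, 147.9, 112.6]
ee_rot: [-0.0, 0.99, 0.141, 0.0]
contact_force: [-0.6, -0.7, 0.6]
grip_width: 87.9
gripper_force: 0.0
time: 17.75
tcp_pos: [451.0, 147.8, 266.8]
ee_rot: [-0.0, 0.99, 0.141, -0.001]
contact_force: [0.1, 0.3, -0.6]
grip_width: 87.8
gripper_force: 0.0
```

View pics/rel.png

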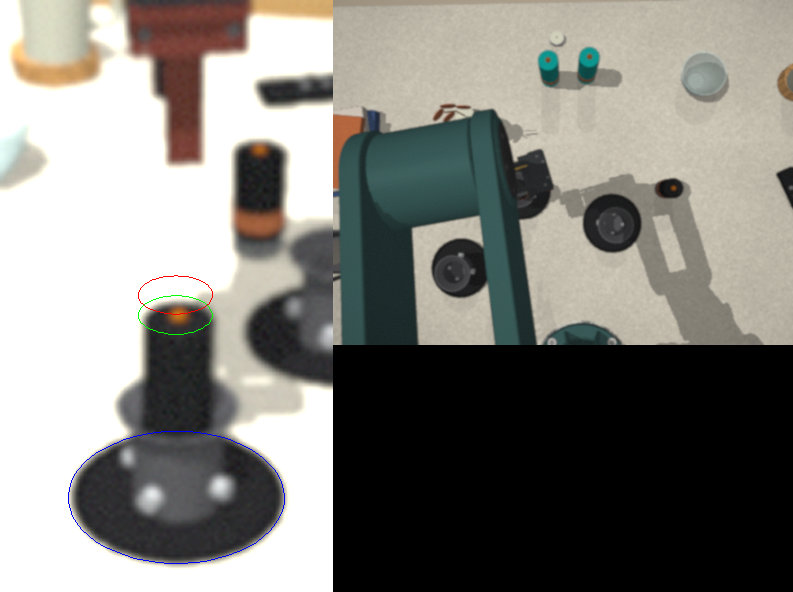

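The top face at crop (178,315) matches the seated height (z 150, green) and not the stop height (z 165, red). The candle is upright, the short candle and vase stem are in place, and the gripper is clear.

```bash
python3 -c "
from bench import robot
print(robot.hand_in())"
```

```text
the job is handed in; nothing more can be done
None
```

I pressed the tall black candle past the balls in the farthest holder (force snap felt, top face at seated height), left it upright, saw no sign that the shorter candle or vase had moved, and handed in at about 18 s; no verdict came back.

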